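# Dial open the slide safe

### The job

Open the microscope-slide safe. Turn its dial anticlockwise to 10 and pause, clockwise to 1 and pause, then anticlockwise until you feel it come up against its stop (somewhere near 9), without forcing it; then slide the lid fully open, never tugging hard at a lid that is still locked, let go, and leave the things around the safe where they are.

Things in the scene. Friction and masses are not known exactly. Their poses are not given: they have to be found in the camera images.
- safe: Grey steel slide safe, 200 (x) x 360 (y) x 100 mm high, fixed on the bench. Origin: centre of its underside; z up; y along its length (dial at the +y end, sliding lid over the -y end); x across, away from the robot at yaw 0. The dial's axis is vertical, 105 mm from the origin along +y.
- number_0 (a point): Point at the dial's number 0, 45 mm from the dial's axis on the safe's +x side. Twelve white ticks on the safe's top, 57 mm from the axis, are numbered like a clock seen from above: 0 is the thick tick, numbers climb clockwise, 30 degrees each; 9 is on the safe's +y side, 3 on the lid's side. At the start the pointer is within 36 degrees of 0.
- dial_knob (a point): On the dial's axis at half height of its round black knob (42 mm diameter, 30 mm high, this point 121 mm above the bench). x axis: towards the white pointer line; z up. The knob stands on a black disc, 100 mm diameter, that turns with it; the disc's upper face is 106 mm above the bench. Friction about 0.07 N m; stays where left. Travel clockwise ends near 3 (not needed).
- dial_mark (a point): Outer end of the dial's white pointer line, 45 mm from the dial's axis, 107 mm above the bench; turns with the dial.
- number_10 (a point): Where the pointer's end stands with the dial at 10 (60 degrees anticlockwise of 0), 45 mm from the axis. The dial is at 10 when the pointer's end is within 4.5 mm of this point (6 degrees).
- number_1 (a point): The same for 1 (30 degrees clockwise of 0).
- number_9 (a point): The same for 9 (90 degrees anticlockwise of 0). Anticlockwise travel ends at a hard stop near here. The dial has slipped on its spindle by an unknown angle, new each time: at the stop the pointer is up to 14 degrees before or past 9, so only feel tells. The lock is clear only within about 2 degrees of the stop: leave the dial resting against it.
- dial_windup (a joint): Elastic twist of the dial ahead of its spindle, rad, positive anticlockwise: the torque on the dial divided by 5 N m per rad. 0 when let go, about 0.014 while it turns freely, grows at once against the stop. Over 0.10 (0.5 N m) the dial counts as forced.
- lid_grip (a point): Centre of the lid's upright grip rib: 80 mm long (safe's x), 12 mm thick (safe's y), 30 mm high, its top 128 mm above the bench, standing on the flat aluminium lid (upper face 98 mm above the bench). 140 mm from the dial's axis when shut. Axes as the safe's.
- lid (a joint): Travel of the lid, m: 0 shut, 0.080 fully open (70 mm or more counts). Slides along the safe's -y, away from the dial, with about 2.5 N of friction. While locked it gives 3 mm, then a tongue under it bears on the lock; over 20 N there it counts as forced.
- oil: Bystander: small amber bottle, 32 mm diameter, 62 mm high, standing on the bench on the robot's side of the safe. Origin: centre of its underside.
- objective: Bystander: steel microscope objective, 30 mm diameter, 46 mm high, standing beyond the safe. Origin: centre of its underside.
- slide_box: Bystander: white box of slides, 30 x 85 x 32 mm, lying beyond the safe. Origin: centre of its underside.

How it is judged (in metres and radians):
On the way, in this order (a step that is already met when the one before it is completed fails the run):
1. the dial is turned to 10 and pauses there (horizontal distance between dial_mark and number_10 below 0.0047 m), for 0.25 s.
2. the dial is then turned back to 1 and pauses there (horizontal distance between dial_mark and number_1 below 0.0047 m), for 0.25 s.
3. the dial is brought near 9 again and the lid is drawn at least 20 mm (value of joint lid above 0.02 m and horizontal distance between dial_mark and number_9 below 0.02 m), for 0.05 s.
At the end, for the whole second after the job is handed in: The lid stands open by at least 70 of its 80 mm and is at rest, let go, after the dial has paused (0.25 s) first at 10 and then at 1 (pointer end within 4.7 mm of each number's point) (value of joint lid above 0.07 m and velocity of joint lid between -0.01 and 0.01 m/s); the robot touches nothing.
It fails at once if the dial is forced: twisted with more than 0.5 N m (value of joint dial_windup above 0.1 rad or value of joint dial_windup below -0.1 rad).
It fails at once if the lid is forced against the lock with more than 20 N (contact force between lid and safe above 20 N).
It fails at once if the oil is pushed away or knocked over (distance of oil from where it was at the start of the episode above 0.02 m or angle between oil's own z axis and vertical above 0.5 rad).
It fails at once if the objective is pushed away or knocked over (distance of objective from where it was at the start of the episode above 0.02 m or angle between objective's own z axis and vertical above 0.5 rad).
It fails at once if the slide box is pushed away or knocked over (distance of slide_box from where it was at the start of the episode above 0.02 m or angle between slide_box's own z axis and vertical above 0.5 rad).
It also fails if it takes over 72 s, if anything falls off the work surface, if the arm or the gripper's body presses on something with over 40 N, if the wrist force passes 120 N, or if a joint passes its speed limit or range.

### The arm

A 6-joint arm with a two-finger parallel gripper is mounted at the origin on the work surface. World frame = base frame: x ahead of the robot, y to its left, z up, the work surface at z = 0. Lengths are in mm, angles in degrees, forces in N, time in s.
With the tool pointing down it reaches from about 300 to 850 mm from the base axis. Payload 4.2 kg.
Tool frame: the origin (TCP) lies at the very end of the fingers, on their centre line; the grasp point (between the pads) lies 19 mm behind it (env.grasp_offset is the distance from the TCP to the grasp point, in mm); z points along the fingers, y is the line along which they close (so a half turn about z gives the same grasp; the last joint's range is limited). The gripper opens to 91 mm and grips with 3 to 60 N. Pads are 32 mm wide; open, the fingers measure 118 mm over their backs; the gripper's body (76 mm by 178 mm) begins 60 mm behind the grasp point.
Start: joints at [72.823, 18.312, 89.639, -0, 72.044, -1.146], TCP at [158.796, 552.655, 213.976] pointing down, gripper open.
Joint ranges: [-177.97, 177.97], [-48.28, 115.42], [12.27, 149.76], [-77.06, 257.06], [2.81, 150.46], [-146.56, 146.56]. Speed limits (degrees/s): [147.25, 147.25, 180, 180, 180, 180].

### API

Orientations are given as [roll, pitch, yaw] about the fixed x, y, z axes, in that order (R = Rz(yaw) Ry(pitch) Rx(roll)).
In Python, from workcell import env gives the robot as it stands. The module is installed in compiled form; this text tells all that it offers.
- The arm moves only by the tool send_rows, never from a script. Its argument "motion" is a list of rows, each an object of numbers: "tx", "ty", "tz": the shift along the tool's x, y, z in units of 500 mm (1.0 is 500 mm); "rx", "ry", "rz": the turn, a rotation vector about the tool's x, y, z in units of 30 degrees (1.0 is 30 degrees); "gripper": the closure, from -1 (fully open) to 1 (shut). In form: [{"tx": .., "ty": .., "tz": .., "rx": .., "ry": .., "rz": .., "gripper": ..}, ...]. A call has 1 to 12 rows; each row shifts and turns the commanded pose from where the row before left it, along the tool's axes as they then stand; what a row does not reach is not made up. A row lasts 1/8 s, in which the tool goes at most 62.5 mm and 10.7 degrees, less where a joint would pass 70% of its speed; a pose out of reach is approached as far as the arm can. A call with a number of a shift or a turn outside -1 to 1 is refused whole. A call with a gripper value outside its range is refused whole. The fingers move at their own pace and stop on an object; "grip_force" is the grip in N (left out, the last holds). Time passes only in rows, so rows that do not move let the fingers close. It gives the time, the measured TCP pose, the force, the opening and the grip force at its end, in the units of the state.
- env.state(): the state, without advancing time (a new reading comes with each control period).
- env.grab_frame(name): name is "side" or "top"; returns a dict with "frame" (420x560x3 uint8, red, green, blue), "vertical_fov" (degrees; the focal length in pixels is half the picture's height over the tangent of half this angle, whatever the lens; pixels are square), "cx", "cy" (the principal point, pixels), "k1" (the pictures are not rectified: a ray, as slopes to the right and down, at radius r is drawn at 1 + k1 r^2 times it, then the intrinsics apply), "rvec" (rotation vector, rad) and "tvec" (3), from world to camera coordinates, as OpenCV has them. Camera axes: x right, y down, z forward; pixel columns grow to the right and rows downward; lengths in mm; the calibration is good to about 2 mm. A picture is of the moment at which its call begins. There is no depth.
- env.job_done(): hands the job in; it is judged then, once.
The state is a dict: "time_s": time; "qpos": joint angles; "qvel": joint speeds; "effort": joint torques, N m; "ee_pos": TCP position; "ee_rot": TCP orientation; "force": force on the tool from outside, world axes, zero at the start; "torque": the same for the moment, N m; "gripper_width": finger opening in mm; "gripper_force": force on a finger pad.
Only numpy, scipy, OpenCV 4.12 (cv2) and the standard library are available. Lean on these libraries where they do the work, as an engineer would, in place of code of your own. Each camera call takes 0.05 s, during which the arm holds its last target. There are 200 camera calls.

## Working session

There is one attempt and no reset: what is moved stays moved. The work goes in short steps, Python scripts to look and compute and a tool call to move; the robot and the scene stay as the last step left them, time stands still between calls to the robot, and variables do not carry over. Pictures are saved under pics/ and viewed, at most 10 in all, crops included, and the job is handed in when it is done.

Besides the shell and the picture viewer there is one more tool, called as name([rows], argument=value, ...), one row to a line, values as JSON. send_rows: Moves the arm, as the interface text tells. Shifts and turns lie within -1 to 1; 1 stands for 500 mm of shift or 30 degrees of turn. Its arguments: {"type":"object","properties":{"motion":{"type":"array"},"grip_force":{"type":"number"}},"required":["motion"]}

```bash
mkdir -p pics; cat > h.py <<'E'
import numpy as np, cv2
from workcell import env
def cam(n):
    g=env.grab_frame(n); f=g["frame"]; h=f.shape[0]
    fl=h/2/np.tan(np.radians(g["vertical_fov"])/2)
    R=cv2.Rodrigues(np.array(g["rvec"],float))[0]; t=np.array(g["tvec"],float).ravel()
    return dict(img=f,f=fl,cx=g["cx"],cy=g["cy"],k1=g["k1"],R=R,t=t)
def ray(c,uv):
    uv=np.atleast_2d(np.array(uv,float))
    K=np.array([[c['f'],0,c['cx']],[0,c['f'],c['cy']],[0,0,1]])
    s=cv2.undistortPoints(uv[:,None],K,np.array([c['k1'],0,0,0.]))[:,0]
    d=np.c_[s,np.ones(len(s))]@c['R']
    return -c['R'].T@c['t'],d
def onz(c,uv,z):
    o,d=ray(c,uv); return o+d*((z-o[2])/d[:,2])[:,None]
def proj(c,P):
    K=np.array([[c['f'],0,c['cx']],[0,c['f'],c['cy']],[0,0,1]])
    return cv2.projectPoints(np.atleast_2d(np.array(P,float)),cv2.Rodrigues(c['R'])[0],c['t'],K,np.array([c['k1'],0,0,0.]))[0][:,0]
def save(c,n): cv2.imwrite('pics/'+n,c['img'][:,:,::-1])
E
python3 - <<'E'
from h import *
for n in("top","side"):
    c=cam(n); save(c,n+'0.png'); print(n,c['f'],c['cx'],c['cy'],c['k1'],-c['R'].T@c['t'])
print(env.state())
E
```

```text
top 450.1786774924996 278.186384583993 210.00355586218274 -0.09090098247457207 [496.42952211  40.53731816 830.17298147]
side 403.2908571013942 280.2855002233318 213.49406625445204 -0.032928891608474224 [522.1660415  619.30349828 497.099697  ]
{'time_s': 0.1, 'qpos': array([ 7.28237594e+01,  1.83465616e+01,  8.96974818e+01, -2.03305479e-03,
        7.20439061e+01, -1.14694874e+00]), 'qvel': array([-0.01113495, -0.00194534, -0.12569646,  0.05485288, -0.07948215,
       -0.10632004]), 'effort': array([ 7.25531318e-04, -4.13325369e+01, -2.32515228e+01,  7.30500813e-02,
        4.21739405e-02, -5.75861168e-05]), 'ee_pos': array([158.66497503, 552.22067015, 213.23166005]), 'ee_rot': array([-1.79912029e+02,  1.72219944e-04,  1.63971336e+02]), 'force': array([ 0.17220155, -0.19815029,  0.09316211]), 'torque': array([-0.00353677,  0.0249855 , -0.00452409]), 'gripper_force': 0.0, 'gripper_width': 90.93336989113712}
```

View pics/top0.png

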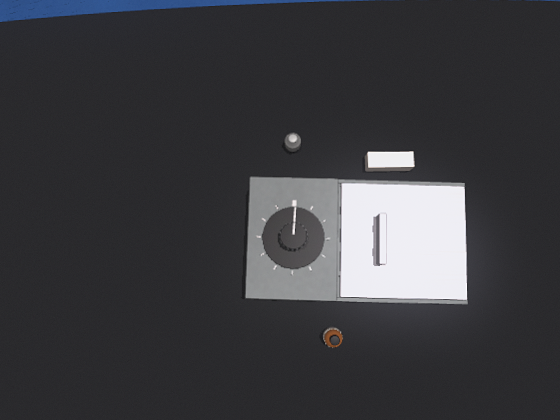

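View pics/side0.png

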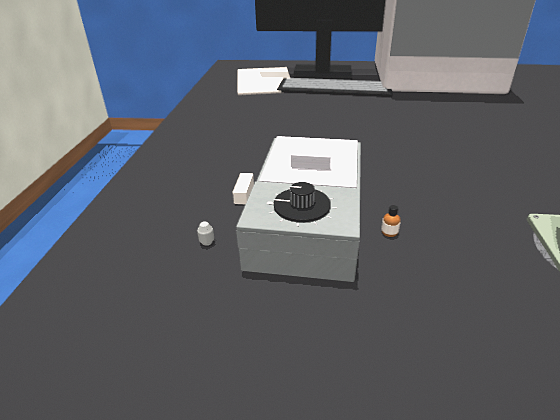

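The top view shows the disc centre at about (293,238), with the pointer up towards the thick tick near (294,203). The rib is near (382,239). The bottle is at (333,338), the objective at (293,142) and the box at (390,161). The side view agrees, and the gripper is out of the way.

```bash
python3 - <<'E'
from h import *
c=cam("top"); im=c['img']; g=cv2.cvtColor(im,cv2.COLOR_RGB2GRAY)
x0,y0,x1,y1=250,182,336,298
sub=g[y0:y1,x0:x1]; print(np.percentile(sub,[5,25,50,75,95]))
n,l,s,ct=cv2.connectedComponentsWithStats((sub>150).astype(np.uint8))
cs=[]
for i in range(1,n):
    p=onz(c,ct[i]+[x0,y0],100)[0]; print(s[i,4],(ct[i]+[x0,y0]).round(1),p.round(1)); 
    if 3<s[i,4]<20: cs.append(p[:2])
# disc
d=(g[y0:y1,x0:x1]<70).astype(np.uint8); cnt=max(cv2.findContours(d,cv2.RETR_EXTERNAL,cv2.CHAIN_APPROX_NONE)[0],key=cv2.contourArea)
q=onz(c,cnt[:,0]+[x0,y0],106)[:,:2].astype(np.float32); print('disc',cv2.minEnclosingCircle(q),cv2.fitEllipse(q))
cs=np.array(cs)
A=np.c_[2*cs,np.ones(len(cs))]; sol=np.linalg.lstsq(A,(cs**2).sum(1),rcond=None)[0]; o=sol[:2]; print('ticks centre',o,np.sqrt(sol[2]+o@o))
a=np.degrees(np.arctan2(cs[:,1]-o[1],cs[:,0]-o[0])); print(np.sort(a).round(1),'yaw',(((a+15)%30)-15).round(1), np.linalg.norm(cs-o,axis=1).round(1))
# lid outline / rib
lm=(g>185).astype(np.uint8); lm[:, :338]=0; lm[:178]=0
cnt=max(cv2.findContours(lm,cv2.RETR_EXTERNAL,cv2.CHAIN_APPROX_NONE)[0],key=cv2.contourArea)
print('lid',cv2.minAreaRect(onz(c,cnt[:,0],98)[:,:2].astype(np.float32)))
up=cv2.resize(im[170:310,240:470],None,fx=3.4,fy=3.4,interpolation=cv2.INTER_CUBIC); cv2.imwrite('pics/crop.png',up[:,:,::-1])
E
```

```text
[ 70.  84. 143. 149. 154.]
1 [328. 183.] [647.9 -22.1 100. ]
1461 [326.1 254.7] [530.  -14.5 100. ]
2 [316.5 184. ] [646.7  -3.  100. ]
9 [329.3 193. ] [631.  -23.6 100. ]
99 [293.8 214. ] [597.7  35.8 100. ]
11 [276.5 206.9] [610.2  64.  100. ]
15 [311.1 207.5] [607.8   7.1 100. ]
2 [322.5 207. ] [608.  -11.5 100. ]
5 [314. 213.] [598.5   2.8 100. ]
12 [263.4 219.3] [590.3  85.8 100. ]
14 [258.1 235.9] [563.2  94.9 100. ]
12 [262.1 253.7] [534.2  89.  100. ]
1 [266. 255.] [531.9  82.7 100. ]
15 [274.4 267. ] [512.3  69.5 100. ]
1 [278. 266.] [513.8  63.6 100. ]
1 [306. 267.] [511.1  18.6 100. ]
4 [280.8 268.2] [510.   59.3 100. ]
4 [286.5 269. ] [508.6  50.  100. ]
1 [299. 269.] [508.1  29.9 100. ]
5 [302.8 268.4] [509.   23.8 100. ]
1 [279. 271.] [505.7  62.2 100. ]
16 [292.2 272.1] [503.5  41.  100. ]
6 [299.  272.8] [502.   30.1 100. ]
1 [325. 271.] [503.9 -11.8 100. ]
1 [291. 279.] [492.5  43.2 100. ]
17 [297.6 282.4] [486.9  32.8 100. ]
1 [278. 283.] [486.6  64.2 100. ]
2 [276.  285.5] [482.7  67.5 100. ]
2 [280.5 284. ] [484.9  60.3 100. ]
20 [285.8 288.2] [478.1  51.9 100. ]

[... 642 characters left out ...]
2.7550659179688, 56.588966369628906), 45.38715744018555) ((552.3684692382812, 3.1101760864257812), (126.75054931640625, 162.12820434570312), 172.58990478515625)
ticks centre [545.58603176  28.68209377] 69.0519061790854
[-172.4 -170.4 -149.7  -31.5  -26.1  -19.1   28.6   52.    75.1  100.7
  129.2  139.3  140.2  150.   157.   163.7  166.4  176.   178.2] yaw [ -1.5  -1.4  10.9   3.9  -8.  -14.9  10.7   9.2 -10.7  -0.    7.6  13.7
  -1.8  -4.    0.3   9.6  -9.8   7.  -13.6] [100.1  73.7  65.8  58.9  72.5  68.5  61.3  52.6  46.9  42.7  37.   43.8
  43.6  58.8  77.   80.6 104.8  88.3  83.5]
lid ((550.2150268554688, -141.48098754882812), (204.30140686035156, 186.04031372070312), 86.68183898925781)
```

View pics/crop.png

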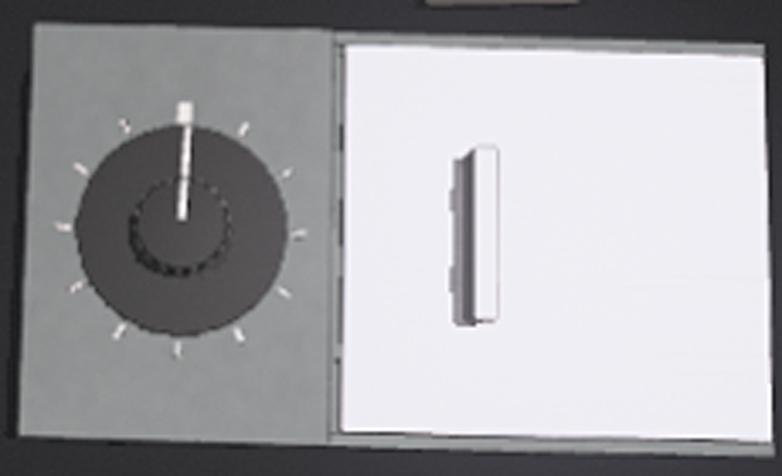

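The crop shows all 12 ticks cleanly, with the pointer practically on 0 and the rib top in focus. I'll refine each tick with a top-hat filter and fit the circle.

```bash
cat >> h.py <<'E'
TK=[(276.5,206.9,11),(311.1,207.5,1),(263.4,219.3,10),(258.1,235.9,9),(262.1,253.7,8),(274.4,267,7),(292.2,272.1,6),(327.9,238.5,3),(323.8,256.2,4),(310.3,268.5,5),(324.7,220.9,2)]
E
python3 - <<'E'
from h import *
from scipy.optimize import least_squares
c=cam("top"); im=c['img']; g=cv2.cvtColor(im,cv2.COLOR_RGB2GRAY).astype(float)
P=[];N=[]
for u,v,n in TK:
    a,b=int(round(u)),int(round(v)); w=g[b-4:b+5,a-4:a+5]; yy,xx=np.mgrid[b-4:b+5,a-4:a+5]
    wt=np.clip(w-165,0,None)
    if wt.sum()<20: continue
    P.append(onz(c,[(wt*xx).sum()/wt.sum(),(wt*yy).sum()/wt.sum()],100)[0][:2]);N.append(n)
P=np.array(P);N=np.array(N)
def model(s): th=np.radians(s[3]-30*N); return s[:2]+s[2]*np.c_[np.cos(th),np.sin(th)]
r=least_squares(lambda s:(model(s)-P).ravel(),[560,38,57,0],loss='soft_l1'); print(r.x.round(2)); print((model(r.x)-P).round(1).tolist())
# disc
m=((g<110)).astype(np.uint8); m[:188]=0;m[:,:252]=0;m[:,334:]=0;m[282:]=0
m=cv2.morphologyEx(m,cv2.MORPH_CLOSE,np.ones((5,5)))
cnt=max(cv2.findContours(m,cv2.RETR_EXTERNAL,cv2.CHAIN_APPROX_NONE)[0],key=cv2.contourArea)
q=onz(c,cnt[:,0],106)[:,:2].astype(np.float32); print('disc',cv2.fitEllipse(q))
# pointer line: bright inside disc, z 106 (outer part) 
vs=np.arange(209,222); pts=[]
for v in vs:
    row=g[v,286:302]; wt=np.clip(row-110,0,None)
    if wt.sum()>0: pts.append([(wt*np.arange(286,302)).sum()/wt.sum(),v])
q=onz(c,pts,107)[:,:2]; vx,vy,px,py=cv2.fitLine(q.astype(np.float32),cv2.DIST_HUBER,0,.01,.01).ravel(); print('ptr',np.degrees(np.arctan(vy/vx)),q[0],q[-1])
# rib top
for v in (216,238,260):
    print(v,g[v,370:392].astype(int))
for p in [(379.5,214),(387,213.5),(387,265),(379,265)]: print(onz(c,p,128)[0].round(1))
for n,p,z in [('oil',(334.5,340),62),('obj',(292.5,138),46),('boxtl',(367,153),32),('boxbr',(414,165),32),('boxbl',(367,165),32)]: print(n,onz(c,p,z)[0].round(1))
E
```

```text
[559.94  38.2   56.75  -3.04]
[[-0.1, -0.0], [-0.3, 0.2], [0.2, -0.1], [0.5, 0.9], [0.2, -0.3], [-0.1, 0.0], [-0.2, -0.4], [-0.1, -0.5], [0.2, 0.1], [0.0, -0.1], [-0.2, 0.5]]
disc ((559.3778686523438, 38.633384704589844), (98.38806915283203, 98.8949203491211), 61.27199935913086)
ptr -5.000426 [604.90831697  34.34505056] [585.31823657  35.9031608 ]
216 [239 240 241 223 210 212 142  93  87 162 238 241 240 239 240 242 197 239
 240 239 239 239]
238 [239 240 245 182 145 151 112  97  92 159 240 241 239 239 239 241 210 239
 239 239 239 240]
260 [239 240 245 175 149 156 106  97  93 156 244 241 239 239 240 241 210 242
 240 239 239 239]
[590.2 -98.6 128. ]
[ 590.6 -110.5  128. ]
[ 510.2 -106.1  128. ]
[510.6 -93.7 128. ]
oil [389.6 -26.4  62. ]
obj [743.9  33.9  46. ]
boxtl [ 715.9 -101.3   32. ]
boxbr [ 691.1 -185.9   32. ]
boxbl [ 693.4 -100.1   32. ]
```

The fit is consistent:
- **Dial axis:** (559.9, 38.3), with tick radius 56.8 against 57 given.
- **Safe yaw:** −3.0°.
- **Pointer:** world angle about −5°.
- **Rib:** measured (550.4, −102.2) against predicted (552.5, −101.5).

Now I'll move above the knob.

send_rows([
  {"tx": -0.088, "ty": -0.064, "gripper": -1},
  {"tx": -0.088, "ty": -0.064, "gripper": -1},
  {"tx": -0.088, "ty": -0.064, "gripper": -1},
  {"tx": -0.088, "ty": -0.064, "gripper": -1},
  {"tx": -0.088, "ty": -0.064, "gripper": -1},
  {"tx": -0.088, "ty": -0.064, "gripper": -1},
  {"tx": -0.088, "ty": -0.064, "gripper": -1},
  {"tx": -0.088, "ty": -0.064, "gripper": -1},
  {"tx": -0.088, "ty": -0.064, "gripper": -1},
  {"tx": -0.088, "ty": -0.064, "gripper": -1},
  {"tx": -0.088, "ty": -0.064, "gripper": -1},
  {"tx": -0.087, "ty": -0.063, "gripper": -1},
], grip_force=8)

```text
invalid input at $.motion[0]: expected keys tx, ty, tz, rx, ry, rz, gripper
```

send_rows([
  {"rz": 0.33, "gripper": -1},
  {"rz": 0.33, "gripper": -1},
  {"rz": 0.33, "gripper": -1},
  {"rz": 0.33, "gripper": -1},
  {"rz": 0.33, "gripper": -1},
  {"rz": 0.33, "gripper": -1},
  {"rz": 0.33, "gripper": -1},
  {"rz": 0.33, "gripper": -1},
  {"rz": 0.33, "gripper": -1},
  {"gripper": -1},
  {"gripper": -1},
])

```text
invalid input at $.motion[0]: expected keys tx, ty, tz, rx, ry, rz, gripper
```

All keys are needed in every row.

send_rows([
  {"tx": -0.088, "ty": -0.064, "tz": 0, "rx": 0, "ry": 0, "rz": 0, "gripper": -1},
  {"tx": -0.088, "ty": -0.064, "tz": 0, "rx": 0, "ry": 0, "rz": 0, "gripper": -1},
  {"tx": -0.088, "ty": -0.064, "tz": 0, "rx": 0, "ry": 0, "rz": 0, "gripper": -1},
  {"tx": -0.088, "ty": -0.064, "tz": 0, "rx": 0, "ry": 0, "rz": 0, "gripper": -1},
  {"tx": -0.088, "ty": -0.064, "tz": 0, "rx": 0, "ry": 0, "rz": 0, "gripper": -1},
  {"tx": -0.088, "ty": -0.064, "tz": 0, "rx": 0, "ry": 0, "rz": 0, "gripper": -1},
  {"tx": -0.088, "ty": -0.064, "tz": 0, "rx": 0, "ry": 0, "rz": 0, "gripper": -1},
  {"tx": -0.088, "ty": -0.064, "tz": 0, "rx": 0, "ry": 0, "rz": 0, "gripper": -1},
  {"tx": -0.088, "ty": -0.064, "tz": 0, "rx": 0, "ry": 0, "rz": 0, "gripper": -1},
  {"tx": -0.088, "ty": -0.064, "tz": 0, "rx": 0, "ry": 0, "rz": 0, "gripper": -1},
  {"tx": -0.088, "ty": -0.064, "tz": 0, "rx": 0, "ry": 0, "rz": 0, "gripper": -1},
  {"tx": -0.087, "ty": -0.063, "tz": 0, "rx": 0, "ry": 0, "rz": 0, "gripper": -1},
], grip_force=8)

```text
time_s: 1.7
ee_pos: [560.8, 36.8, 213.8]
ee_rot: [180.0, -0.0, 163.9]
force: [0.4, -0.5, -0.4]
gripper_width: 90.9
gripper_force: 0.0
```

send_rows([
  {"tx": 0, "ty": 0, "tz": 0, "rx": 0, "ry": 0, "rz": 0.33, "gripper": -1},
  {"tx": 0, "ty": 0, "tz": 0, "rx": 0, "ry": 0, "rz": 0.33, "gripper": -1},
  {"tx": 0, "ty": 0, "tz": 0, "rx": 0, "ry": 0, "rz": 0.33, "gripper": -1},
  {"tx": 0, "ty": 0, "tz": 0, "rx": 0, "ry": 0, "rz": 0.33, "gripper": -1},
  {"tx": 0, "ty": 0, "tz": 0, "rx": 0, "ry": 0, "rz": 0.33, "gripper": -1},
  {"tx": 0, "ty": 0, "tz": 0, "rx": 0, "ry": 0, "rz": 0.33, "gripper": -1},
  {"tx": 0, "ty": 0, "tz": 0, "rx": 0, "ry": 0, "rz": 0.33, "gripper": -1},
  {"tx": 0, "ty": 0, "tz": 0, "rx": 0, "ry": 0, "rz": 0.33, "gripper": -1},
  {"tx": 0, "ty": 0, "tz": 0, "rx": 0, "ry": 0, "rz": 0.33, "gripper": -1},
  {"tx": 0, "ty": 0, "tz": 0, "rx": 0, "ry": 0, "rz": 0, "gripper": -1},
  {"tx": 0, "ty": 0, "tz": 0, "rx": 0, "ry": 0, "rz": 0, "gripper": -1},
])

```text
time_s: 3.08
ee_pos: [559.8, 38.4, 213.8]
ee_rot: [-180.0, -0.0, 75.0]
force: [-0.2, -0.7, 0.4]
gripper_width: 90.9
gripper_force: 0.0
```

send_rows([
  {"tx": 0, "ty": 0, "tz": 0.06, "rx": 0, "ry": 0, "rz": 0, "gripper": -1},
  {"tx": 0, "ty": 0, "tz": 0.06, "rx": 0, "ry": 0, "rz": 0, "gripper": -1},
  {"tx": 0, "ty": 0, "tz": 0.06, "rx": 0, "ry": 0, "rz": 0, "gripper": -1},
  {"tx": 0, "ty": 0, "tz": 0.027, "rx": 0, "ry": 0, "rz": 0, "gripper": -1},
  {"tx": 0, "ty": 0, "tz": 0, "rx": 0, "ry": 0, "rz": 0, "gripper": -1},
  {"tx": 0, "ty": 0, "tz": 0, "rx": 0, "ry": 0, "rz": 0, "gripper": -1},
])

```text
time_s: 3.82
ee_pos: [560.8, 38.5, 111.6]
ee_rot: [179.9, -0.0, 74.9]
force: [-0.3, -1.1, -0.1]
gripper_width: 91.0
gripper_force: 0.0
```

send_rows([
  {"tx": 0, "ty": 0, "tz": 0, "rx": 0, "ry": 0, "rz": 0, "gripper": 1},
  {"tx": 0, "ty": 0, "tz": 0, "rx": 0, "ry": 0, "rz": 0, "gripper": 1},
  {"tx": 0, "ty": 0, "tz": 0, "rx": 0, "ry": 0, "rz": 0, "gripper": 1},
  {"tx": 0, "ty": 0, "tz": 0, "rx": 0, "ry": 0, "rz": 0, "gripper": 1},
  {"tx": 0, "ty": 0, "tz": 0, "rx": 0, "ry": 0, "rz": 0, "gripper": 1},
  {"tx": 0, "ty": 0, "tz": 0, "rx": 0, "ry": 0, "rz": 0, "gripper": 1},
  {"tx": 0, "ty": 0, "tz": 0, "rx": 0, "ry": 0, "rz": 0, "gripper": 1},
  {"tx": 0, "ty": 0, "tz": 0, "rx": 0, "ry": 0, "rz": 0, "gripper": 1},
], grip_force=8)

```text
time_s: 4.82
ee_pos: [559.7, 38.4, 110.4]
ee_rot: [-180.0, -0.0, 74.9]
force: [-1.0, 0.7, 0.8]
gripper_width: 41.7
gripper_force: 8.0
```

```bash
python3 -c "
from h import *
s=env.state(); print(s['torque'],s['force'],s['qpos'])"
```

```text
[-0.03929765  0.18408205  0.00405816] [-1.03652236  0.67376083  0.82903829] [2.74864593e+00 2.19558292e+01 1.00170312e+02 9.93414920e-03
 5.78943533e+01 1.78743390e+01]
```

send_rows([
  {"tx": 0, "ty": 0, "tz": 0, "rx": 0, "ry": 0, "rz": -0.1, "gripper": 1},
  {"tx": 0, "ty": 0, "tz": 0, "rx": 0, "ry": 0, "rz": -0.2, "gripper": 1},
  {"tx": 0, "ty": 0, "tz": 0, "rx": 0, "ry": 0, "rz": -0.25, "gripper": 1},
  {"tx": 0, "ty": 0, "tz": 0, "rx": 0, "ry": 0, "rz": -0.25, "gripper": 1},
  {"tx": 0, "ty": 0, "tz": 0, "rx": 0, "ry": 0, "rz": -0.25, "gripper": 1},
  {"tx": 0, "ty": 0, "tz": 0, "rx": 0, "ry": 0, "rz": -0.25, "gripper": 1},
  {"tx": 0, "ty": 0, "tz": 0, "rx": 0, "ry": 0, "rz": -0.25, "gripper": 1},
  {"tx": 0, "ty": 0, "tz": 0, "rx": 0, "ry": 0, "rz": -0.25, "gripper": 1},
  {"tx": 0, "ty": 0, "tz": 0, "rx": 0, "ry": 0, "rz": -0.16, "gripper": 1},
  {"tx": 0, "ty": 0, "tz": 0, "rx": 0, "ry": 0, "rz": -0.1, "gripper": 1},
  {"tx": 0, "ty": 0, "tz": 0, "rx": 0, "ry": 0, "rz": 0, "gripper": 1},
  {"tx": 0, "ty": 0, "tz": 0, "rx": 0, "ry": 0, "rz": 0, "gripper": 1},
])

```text
time_s: 6.32
ee_pos: [558.6, 38.2, 110.4]
ee_rot: [-179.9, -0.1, 136.6]
force: [-5.5, -1.0, 3.3]
gripper_width: 41.9
gripper_force: 8.0
```

```bash
python3 -c "
from h import *
s=env.state(); print(s['torque'],s['force'],s['ee_rot'])
a=cam('side')
o=np.array([559.9,38.3,107])
for w in (57,-33): print(w,proj(a,o+45*np.array([np.cos(np.radians(w)),np.sin(np.radians(w)),0])))
A=cv2.resize(a['img'][130:280,230:370],None,fx=4,fy=4)
b=cam('top'); B=cv2.resize(b['img'][170:320,240:350],None,fx=3,fy=4)
cv2.imwrite('pics/p10.png',cv2.resize(np.hstack([A,B[:,:240]]),(800,600))[:,:,::-1])"
```

```text
[-0.17076142  0.88901363 -0.01563543] [-5.4652692  -1.03452271  3.26987626] [-1.79881963e+02 -9.70180755e-02  1.36627584e+02]
57 [[284.30816181 213.69177501]]
-33 [[280.53368359 193.24942843]]
```

View pics/p10.png

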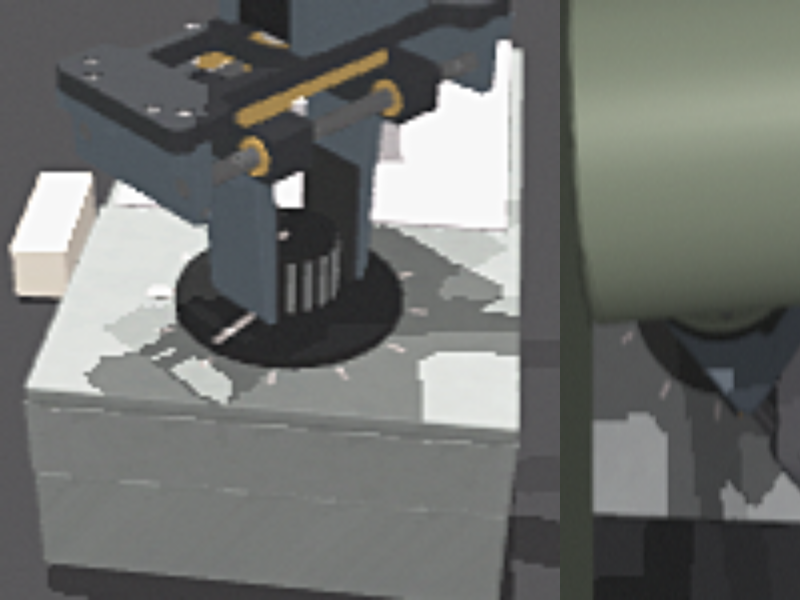

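The side crop shows the pointer's outer end at full-frame (284,215), against (284.3,213.7) predicted for 10. I'll measure the angle from its pixels. 0.375 s or more has passed at rest since the turn.

```bash
cat >> h.py <<'E'
def ptr(c,x0,x1,y0,y1,th=120,z=106.5):
    g=cv2.cvtColor(c['img'],cv2.COLOR_RGB2GRAY)
    v,u=np.nonzero(g[y0:y1,x0:x1]>th); w=g[y0:y1,x0:x1][v,u]
    q=onz(c,np.c_[u+x0,v+y0],z)[:,:2]; d=q-[559.9,38.3]
    m=np.average(d,axis=0,weights=w); r=np.hypot(*d.T)
    print('n',len(u),'angle',np.degrees(np.arctan2(m[1],m[0])).round(1),'r',r.min().round(1),r.max().round(1))
E
python3 -c "
from h import *
a=cam('side'); ptr(a,282,297,206,218)
g=cv2.cvtColor(a['img'],cv2.COLOR_RGB2GRAY);print(g[206:222,274:297])
print(proj(a,np.array([559.9,38.3,100])+57*np.array([np.cos(np.radians(57)),np.sin(np.radians(57)),0])), proj(a,np.array([559.9,38.3,100])+57*np.array([0.0523,.9986,0])))"
```

```text
n 19 angle 58.1 r 22.5 47.7
[[ 24  34  39  50  48  49  47  42  41  39  37  41  39  40  38  52  76  85
   89  84  84  85  92]
 [ 10  34  37  41  49  47  49  45  39  41  41  41  41  42  39  36  33  49
   78  82  86  85  89]
 [ 61  35  39  40  41  52  49  50  49  46  42  40  39  40  38  31  24  52
  120 133  80  88  93]
 [ 52  27  38  40  42  41  50  46  49  49  49  40  39  36  33  37  93 171
  194 105  46  74  87]
 [100  28  38  39  41  41  41  41  51  49  48  46  32  26  54 138 204 188
  100  22  32  39  69]
 [105  62  31  35  42  42  42  40  43  49  45  39  31  49 133 202 184  55
   25  34  38  38  38]
 [111 112  64  32  37  38  42  38  40  35  30  72 184 255 248 115  25  27
   35  39  41  41  39]
 [110 115 110  67  32  37  42  38  36  26  52 134 208 214  95  26  42  46
   47  41  41  39  41]
 [111 113 115 113  68  31  38  37  49 103 175 198 139  22  36  43  45  50
   49  48  42  40  40]
 [113 112 111 115 111  65  31  34  45 106 158 102  22  33  37  34  45  48
   36  40  42  40  42]
 [108 109 112 112 116 115  91  50  27  30  28  25  37  39  40  43  37  38
   40  41  42  39  41]
 [104 107 110 109 111 113 117 113  68  31  29  38  41  39  44  41  40  41
   42  42  40  40  38]
 [107 108 107 104 103 105 110 114 111  90  48  30  32  36  40  41  40  40
   47  38  42  40  43]
 [105 103  97 133 208  92  95 109 145 129 120 120  92  48  33  31  36  43
   38  40  41  41  42]
 [ 98 130 222 215 212 204 207 255 149 119 110 116 119 117  98  96  49  27
   33  34  37  36  40]
 [224 214 208 206 205 202 203 226 196  93 102 111 113 114 116 119 122 119
  100  99  73  47  27]]
[[279.82804477 220.46204212]] [[296.29075362 224.60873755]]
```

The pointer measures 58° against a target of 57°, so it is within 6° of 10. Next, 90° clockwise to 1.

send_rows([
  {"tx": 0, "ty": 0, "tz": 0, "rx": 0, "ry": 0, "rz": 0, "gripper": 1},
  {"tx": 0, "ty": 0, "tz": 0, "rx": 0, "ry": 0, "rz": 0.15, "gripper": 1},
  {"tx": 0, "ty": 0, "tz": 0, "rx": 0, "ry": 0, "rz": 0.25, "gripper": 1},
  {"tx": 0, "ty": 0, "tz": 0, "rx": 0, "ry": 0, "rz": 0.25, "gripper": 1},
  {"tx": 0, "ty": 0, "tz": 0, "rx": 0, "ry": 0, "rz": 0.25, "gripper": 1},
  {"tx": 0, "ty": 0, "tz": 0, "rx": 0, "ry": 0, "rz": 0.25, "gripper": 1},
  {"tx": 0, "ty": 0, "tz": 0, "rx": 0, "ry": 0, "rz": 0.25, "gripper": 1},
  {"tx": 0, "ty": 0, "tz": 0, "rx": 0, "ry": 0, "rz": 0.25, "gripper": 1},
  {"tx": 0, "ty": 0, "tz": 0, "rx": 0, "ry": 0, "rz": 0.25, "gripper": 1},
  {"tx": 0, "ty": 0, "tz": 0, "rx": 0, "ry": 0, "rz": 0.25, "gripper": 1},
  {"tx": 0, "ty": 0, "tz": 0, "rx": 0, "ry": 0, "rz": 0.25, "gripper": 1},
  {"tx": 0, "ty": 0, "tz": 0, "rx": 0, "ry": 0, "rz": 0.25, "gripper": 1},
])

```text
time_s: 7.98
ee_pos: [560.1, 38.3, 110.4]
ee_rot: [180.0, -0.0, 56.9]
force: [-1.7, -0.0, 1.1]
gripper_width: 41.9
gripper_force: 8.0
```

send_rows([
  {"tx": 0, "ty": 0, "tz": 0, "rx": 0, "ry": 0, "rz": 0.2, "gripper": 1},
  {"tx": 0, "ty": 0, "tz": 0, "rx": 0, "ry": 0, "rz": 0.12, "gripper": 1},
  {"tx": 0, "ty": 0, "tz": 0, "rx": 0, "ry": 0, "rz": 0.05, "gripper": 1},
  {"tx": 0, "ty": 0, "tz": 0, "rx": 0, "ry": 0, "rz": 0, "gripper": 1},
  {"tx": 0, "ty": 0, "tz": 0, "rx": 0, "ry": 0, "rz": 0, "gripper": 1},
  {"tx": 0, "ty": 0, "tz": 0, "rx": 0, "ry": 0, "rz": 0, "gripper": 1},
])

```text
time_s: 8.72
ee_pos: [560.2, 38.2, 110.4]
ee_rot: [180.0, -0.0, 46.1]
force: [0.1, -2.1, 0.1]
gripper_width: 41.7
gripper_force: 8.0
```

```bash
python3 -c "
from h import *
s=env.state(); print(s['torque'],s['force'],s['ee_rot'])
a=cam('side')
o=np.array([559.9,38.3,107])
for r in (21,45): print(proj(a,o+r*np.array([np.cos(np.radians(-33)),np.sin(np.radians(-33)),0])))
A=cv2.resize(a['img'][130:280,230:370],None,fx=4,fy=4)
b=cam('top'); B=cv2.resize(b['img'][170:320,240:350],None,fx=3,fy=4)
cv2.imwrite('pics/p1.png',cv2.resize(np.hstack([A,B[:,:240]]),(800,600))[:,:,::-1])"
```

```text
[-0.41058173  0.18141593  0.02044963] [ 0.09481619 -2.09558576  0.09096484] [ 1.79964832e+02 -1.60028888e-02  4.60852621e+01]
[[291.06495547 197.7167034 ]]
[[280.53368359 193.24942843]]
```

View pics/p1.png

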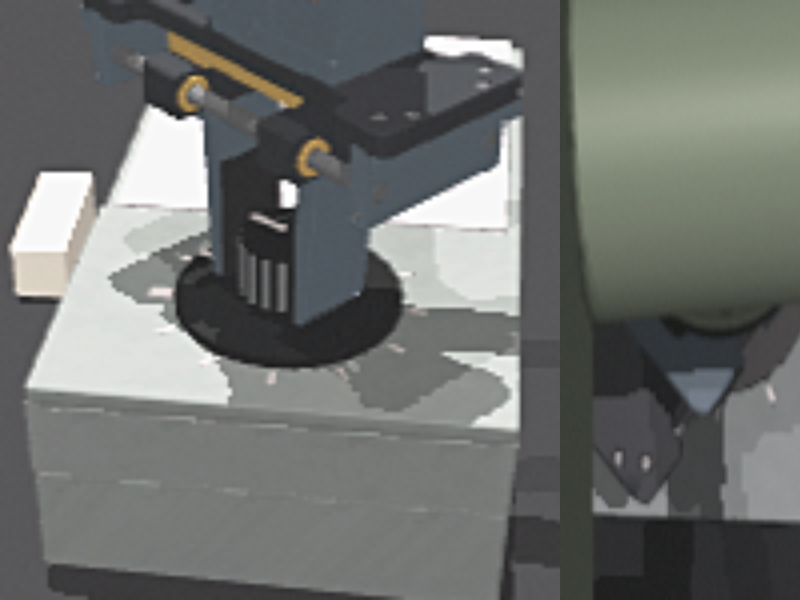

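The near finger hides the pointer on the disc, but its line on the knob top shows at full-frame (292–302, 183–187). I'll take the angle from that.

```bash
python3 -c "
from h import *
a=cam('side');g=cv2.cvtColor(a['img'],cv2.COLOR_RGB2GRAY)
print(g[179:192,286:306])
m=g[181:189,289:304]>110
v,u=np.nonzero(m); q=onz(a,np.c_[u+289,v+181],137)[:,:2]
vx,vy,x,y=cv2.fitLine(q.astype(np.float32),cv2.DIST_HUBER,0,.01,.01).ravel(); print(len(u),np.degrees(np.arctan(vy/vx)),q.min(0),q.max(0)); ptr(a,289,304,181,189,110,137)
"
```

```text
[[ 42  50  49  49  48  47  48  45  46  48  47  50  39  52 209 255 255 255
  124  74]
 [ 42  46  48  45  49  48  50  47  49  45  49  46  41  56 214 255 255 255
  130  77]
 [ 42  49  46  49  47  47  46  48  48  47  47  46  43  65 182 255 255 182
   60  83]
 [ 46  48  46  46  50  49  41  37  39  39  39  40  39  31  21  13  14  31
   73  86]
 [ 41  49  48  48  48  46  68 126 109  60  19  33  34  35  34  40  55  46
   81  88]
 [ 45  47  49  47  46  41  87 181 212 199 146  58  29  58  62  61  35  48
   81  89]
 [ 39  49  47  47  49  42  30  37  79 140 212 203 154  56  16  24  33  49
   82  87]
 [ 43  47  49  48  41  37  37  35  26  25  32  93 174 210 206 154  28  54
   92  89]
 [ 44  47  46  54  63  40  39  40  42  37  33  25  37  96 157 107  29  52
   94  87]
 [ 46  46  48  47  37  40  43  41  42  41  41  39  35  30  30  33  35  53
   91  88]
 [ 43  47  51  67  57  38  39  41  40  39  38  41  38  41  38  38  37  56
   92  88]
 [ 43  44  54  66  54  38  39  41  43  39  42  40  43  42  40  40  38  54
   92  87]
 [ 41  48  49  74  96  32  41  42  41  41  42  41  43  38  41  39  36  56
   92  88]]
18 66.838554 [557.35297394  18.24811826] [574.04657864  38.31429689]
n 18 angle -61.2 r 1.2 20.2
```

```bash
python3 -c "
from h import *
a=cam('side');g=cv2.cvtColor(a['img'],cv2.COLOR_RGB2GRAY)
m=g[183:188,292:302]>100
v,u=np.nonzero(m); q=onz(a,np.c_[u+292,v+183],136.5)[:,:2]
vx,vy,x,y=cv2.fitLine(q.astype(np.float32),cv2.DIST_HUBER,0,.01,.01).ravel(); print(len(u),np.degrees(np.arctan(vy/vx)),q.min(0),q.max(0)); ptr(a,292,302,183,188,100,136.5)
"
```

```text
16 -39.944027 [559.49391612  25.25725496] [574.11861499  37.50759085]
n 16 angle -43.8 r 1.0 19.2
```

```bash
python3 -c "
from h import *
a=cam('side');g=cv2.cvtColor(a['img'],cv2.COLOR_RGB2GRAY).astype(float)
P=[]
for u in range(293,301):
    w=np.clip(g[182:189,u]-50,0,None); P.append([u,(w*np.arange(182,189)).sum()/w.sum()])
P=np.array(P); l=np.polyfit(P[:,0],P[:,1],1); print(l)
E=[[293,np.polyval(l,293)],[301,np.polyval(l,301)]]
for z in (136,137):
    q=onz(a,E,z)[:,:2]; d=q[0]-q[1]; print(q,np.degrees(np.arctan2(d[1],d[0])))
o=np.array([559.9,38.3,136.5])
for w in (-27,-33,-39): 
  t=np.radians(w);e=proj(a,[o+1*np.array([np.cos(t),np.sin(t),0]),o+20*np.array([np.cos(t),np.sin(t),0])]); print(w,e.round(1).tolist(),(e[1,1]-e[0,1])/(e[1,0]-e[0,0]))
"
```

```text
[ 0.40459396 64.98437063]
[[574.04087806  26.31706475]
 [559.59746318  35.82247826]] -33.34947428279241
[[573.89722013  27.95923293]
 [559.49380366  37.43832293]] -33.349474282792144
-27 [[300.2, 187.1], [290.7, 184.1]] 0.32010468198458886
-33 [[300.3, 187.1], [291.4, 183.5]] 0.40054279875223564
-39 [[300.3, 187.1], [292.2, 183.1]] 0.4948123331959745
```

The weighted fit gives −33.3° against a target of −33°, so the dial is at 1 and has paused. Now anticlockwise about 98°, which stops short of the earliest possible stop at 73°.

send_rows([
  {"tx": 0, "ty": 0, "tz": 0, "rx": 0, "ry": 0, "rz": -0.15, "gripper": 1},
  {"tx": 0, "ty": 0, "tz": 0, "rx": 0, "ry": 0, "rz": -0.25, "gripper": 1},
  {"tx": 0, "ty": 0, "tz": 0, "rx": 0, "ry": 0, "rz": -0.25, "gripper": 1},
  {"tx": 0, "ty": 0, "tz": 0, "rx": 0, "ry": 0, "rz": -0.25, "gripper": 1},
  {"tx": 0, "ty": 0, "tz": 0, "rx": 0, "ry": 0, "rz": -0.25, "gripper": 1},
  {"tx": 0, "ty": 0, "tz": 0, "rx": 0, "ry": 0, "rz": -0.25, "gripper": 1},
  {"tx": 0, "ty": 0, "tz": 0, "rx": 0, "ry": 0, "rz": -0.25, "gripper": 1},
  {"tx": 0, "ty": 0, "tz": 0, "rx": 0, "ry": 0, "rz": -0.25, "gripper": 1},
  {"tx": 0, "ty": 0, "tz": 0, "rx": 0, "ry": 0, "rz": -0.25, "gripper": 1},
  {"tx": 0, "ty": 0, "tz": 0, "rx": 0, "ry": 0, "rz": -0.25, "gripper": 1},
  {"tx": 0, "ty": 0, "tz": 0, "rx": 0, "ry": 0, "rz": -0.25, "gripper": 1},
  {"tx": 0, "ty": 0, "tz": 0, "rx": 0, "ry": 0, "rz": -0.25, "gripper": 1},
])

```text
time_s: 10.48
ee_pos: [558.6, 38.2, 110.4]
ee_rot: [-179.9, -0.1, 133.3]
force: [-3.4, -3.1, 2.4]
gripper_width: 41.6
gripper_force: 8.0
```

send_rows([
  {"tx": 0, "ty": 0, "tz": 0, "rx": 0, "ry": 0, "rz": -0.2, "gripper": 1},
  {"tx": 0, "ty": 0, "tz": 0, "rx": 0, "ry": 0, "rz": -0.12, "gripper": 1},
  {"tx": 0, "ty": 0, "tz": 0, "rx": 0, "ry": 0, "rz": -0.05, "gripper": 1},
  {"tx": 0, "ty": 0, "tz": 0, "rx": 0, "ry": 0, "rz": 0, "gripper": 1},
  {"tx": 0, "ty": 0, "tz": 0, "rx": 0, "ry": 0, "rz": 0, "gripper": 1},
])

```text
time_s: 11.1
ee_pos: [558.5, 38.1, 110.4]
ee_rot: [-179.9, -0.1, 144.1]
force: [-4.3, -3.3, 2.6]
gripper_width: 41.7
gripper_force: 8.0
```

```bash
cat > t.py <<'E'
from h import *
s=env.state(); print(s['time_s'],'T',s['torque'].round(3),'F',s['force'].round(1),'yaw',s['ee_rot'][2].round(2),'q6',s['qpos'][5].round(2),'eff6',round(float(s['effort'][5]),3))
E
python3 t.py
```

```text
11.1 T [-0.579  0.733 -0.057] F [-4.3 -3.3  2.6] yaw 144.14 q6 -51.39 eff6 -0.061
```

send_rows([
  {"tx": 0, "ty": 0, "tz": 0, "rx": 0, "ry": 0, "rz": -0.07, "gripper": 1},
  {"tx": 0, "ty": 0, "tz": 0, "rx": 0, "ry": 0, "rz": -0.07, "gripper": 1},
  {"tx": 0, "ty": 0, "tz": 0, "rx": 0, "ry": 0, "rz": -0.07, "gripper": 1},
  {"tx": 0, "ty": 0, "tz": 0, "rx": 0, "ry": 0, "rz": -0.07, "gripper": 1},
  {"tx": 0, "ty": 0, "tz": 0, "rx": 0, "ry": 0, "rz": 0, "gripper": 1},
])

```text
time_s: 11.72
ee_pos: [558.4, 38.0, 110.4]
ee_rot: [-179.9, -0.1, 152.6]
force: [-4.9, -3.2, 2.8]
gripper_width: 41.5
gripper_force: 8.0
```

```bash
python3 t.py
```

```text
11.725 T [-0.645  0.739 -0.104] F [-4.9 -3.2  2.8] yaw 152.56 q6 -59.8 eff6 -0.108
```

send_rows([
  {"tx": 0, "ty": 0, "tz": 0, "rx": 0, "ry": 0, "rz": -0.033, "gripper": 1},
  {"tx": 0, "ty": 0, "tz": 0, "rx": 0, "ry": 0, "rz": -0.033, "gripper": 1},
  {"tx": 0, "ty": 0, "tz": 0, "rx": 0, "ry": 0, "rz": -0.033, "gripper": 1},
  {"tx": 0, "ty": 0, "tz": 0, "rx": 0, "ry": 0, "rz": 0, "gripper": 1},
])

```text
time_s: 12.22
ee_pos: [558.4, 37.9, 110.4]
ee_rot: [-179.9, -0.1, 155.5]
force: [-4.8, -2.9, 3.0]
gripper_width: 41.7
gripper_force: 8.0
```

```bash
python3 t.py
```

```text
12.225 T [-0.65   0.744 -0.11 ] F [-4.8 -2.9  3. ] yaw 155.52 q6 -62.77 eff6 -0.091
```

send_rows([
  {"tx": 0, "ty": 0, "tz": 0, "rx": 0, "ry": 0, "rz": -0.033, "gripper": 1},
  {"tx": 0, "ty": 0, "tz": 0, "rx": 0, "ry": 0, "rz": -0.033, "gripper": 1},
  {"tx": 0, "ty": 0, "tz": 0, "rx": 0, "ry": 0, "rz": -0.033, "gripper": 1},
  {"tx": 0, "ty": 0, "tz": 0, "rx": 0, "ry": 0, "rz": 0, "gripper": 1},
])

```text
time_s: 12.72
ee_pos: [558.4, 37.9, 110.4]
ee_rot: [-179.9, -0.2, 158.5]
force: [-4.5, -4.3, 2.7]
gripper_width: 41.7
gripper_force: 8.0
```

```bash
python3 t.py
```

```text
12.725 T [-0.661  0.789 -0.09 ] F [-4.5 -4.3  2.7] yaw 158.49 q6 -65.74 eff6 -0.091
```

send_rows([
  {"tx": 0, "ty": 0, "tz": 0, "rx": 0, "ry": 0, "rz": -0.033, "gripper": 1},
  {"tx": 0, "ty": 0, "tz": 0, "rx": 0, "ry": 0, "rz": -0.033, "gripper": 1},
  {"tx": 0, "ty": 0, "tz": 0, "rx": 0, "ry": 0, "rz": -0.033, "gripper": 1},
  {"tx": 0, "ty": 0, "tz": 0, "rx": 0, "ry": 0, "rz": 0, "gripper": 1},
])

```text
time_s: 13.22
ee_pos: [558.4, 37.8, 110.4]
ee_rot: [-179.9, -0.2, 161.5]
force: [-5.2, -4.1, 2.6]
gripper_width: 41.8
gripper_force: 8.0
```

```bash
python3 t.py
```

```text
13.225 T [-0.788  0.814 -0.078] F [-5.2 -4.1  2.6] yaw 161.46 q6 -68.71 eff6 -0.092
```

send_rows([
  {"tx": 0, "ty": 0, "tz": 0, "rx": 0, "ry": 0, "rz": -0.033, "gripper": 1},
  {"tx": 0, "ty": 0, "tz": 0, "rx": 0, "ry": 0, "rz": -0.033, "gripper": 1},
  {"tx": 0, "ty": 0, "tz": 0, "rx": 0, "ry": 0, "rz": -0.033, "gripper": 1},
  {"tx": 0, "ty": 0, "tz": 0, "rx": 0, "ry": 0, "rz": 0, "gripper": 1},
])

```text
time_s: 13.72
ee_pos: [558.3, 37.8, 110.3]
ee_rot: [-179.9, -0.2, 164.4]
force: [-4.7, -4.3, 3.0]
gripper_width: 41.6
gripper_force: 8.0
```

```bash
python3 t.py
```

```text
13.725 T [-0.756  0.853 -0.07 ] F [-4.7 -4.3  3. ] yaw 164.43 q6 -71.67 eff6 -0.091
```

send_rows([
  {"tx": 0, "ty": 0, "tz": 0, "rx": 0, "ry": 0, "rz": -0.033, "gripper": 1},
  {"tx": 0, "ty": 0, "tz": 0, "rx": 0, "ry": 0, "rz": -0.033, "gripper": 1},
  {"tx": 0, "ty": 0, "tz": 0, "rx": 0, "ry": 0, "rz": -0.033, "gripper": 1},
  {"tx": 0, "ty": 0, "tz": 0, "rx": 0, "ry": 0, "rz": 0, "gripper": 1},
])

```text
time_s: 14.22
ee_pos: [558.3, 37.7, 110.4]
ee_rot: [-179.9, -0.2, 167.4]
force: [-4.3, -3.7, 2.1]
gripper_width: 41.7
gripper_force: 8.0
```

```bash
python3 t.py; python3 -c "
from h import *
a=cam('side');o=np.array([559.9,38.3,107])
for w in (76,80,84,88,92): print(w,proj(a,[o+r*np.array([np.cos(np.radians(w)),np.sin(np.radians(w)),0]) for r in (25,45)]).round(1).tolist())
print(cv2.cvtColor(a['img'],cv2.COLOR_RGB2GRAY)[206:222,288:310])"
```

```text
14.225 T [-0.711  0.847 -0.082] F [-4.3 -3.7  2.1] yaw 167.41 q6 -74.65 eff6 -0.091
76 [[296.0, 209.6], [292.2, 216.2]]
80 [[297.0, 209.7], [294.0, 216.5]]
84 [[298.0, 209.9], [295.8, 216.7]]
88 [[299.0, 210.0], [297.7, 216.9]]
92 [[300.1, 210.0], [299.6, 217.0]]
[[ 67  88  89  91  90  90  86  88  87  88  89  85  87  87  87  87  87  87
   88  86  90 115]
 [ 68  89  90  87  85  86  84  87  86  90  89  89  87  88  85  87  88  86
   89  89  73  29]
 [ 34  39  44  52  63  76  79  87  89  86  82  81  80  85  87  91  89  90
   88  89  77  31]
 [ 39  41  37  34  36  36  35  36  47  48  58  72  98  76  82  83  83  83
   85  92  82  35]
 [ 42  40  40  38  38  43  40  38  37  35  39 110 199 141  37  51  72  75
   85  88  70  35]
 [ 39  38  40  40  41  40  39  40  38  34  54 134 179  54  30  35  35  32
   36  34  36  39]
 [ 41  40  37  36  39  38  42  38  38  31  73 162 180  57  31  39  38  40
   40  36  40  42]
 [ 43  51  49  50  47  38  39  39  35  29  65 156 174  17  36  39  40  36
   41  42  38  42]
 [ 42  49  47  47  50  48  51  46  44  51 146 250 179  18  35  39  39  41
   40  41  40  39]
 [ 41  41  43  48  49  48  47  48  43  43 135 243 157  29  48  45  49  47
   38  36  40  41]
 [ 42  40  41  39  40  40  41  39  34  69 173 237  63  35  46  47  46  48
   50  48  47  48]
 [ 42  41  41  41  42  41  40  37  29  72 158 178  57  31  48  47  49  47
   50  46  49  48]
 [ 38  40  41  42  39  40  43  39  31 104 211 183  21  34  39  40  37  36
   38  42  48  37]
 [ 31  31  35  35  39  38  41  42  37  42  74  69  34  41  41  42  42  42
   42  42  40  41]
 [118  92  47  28  32  32  34  36  36  36  34  33  35  38  44  41  42  40
   42  37  39  36]
 [114 117 119 117  97  96  73  54  51  27  31  35  31  31  30  33  32  33
   28  28  38  59]]
```

The pointer reads about 88°, matching the tool yaw, so there is no slip and the stop has not been reached. I'll continue.

send_rows([
  {"tx": 0, "ty": 0, "tz": 0, "rx": 0, "ry": 0, "rz": -0.033, "gripper": 1},
  {"tx": 0, "ty": 0, "tz": 0, "rx": 0, "ry": 0, "rz": -0.033, "gripper": 1},
  {"tx": 0, "ty": 0, "tz": 0, "rx": 0, "ry": 0, "rz": -0.033, "gripper": 1},
  {"tx": 0, "ty": 0, "tz": 0, "rx": 0, "ry": 0, "rz": 0, "gripper": 1},
])

```text
time_s: 14.78
ee_pos: [558.3, 37.6, 110.4]
ee_rot: [-179.9, -0.2, 170.4]
force: [-4.3, -4.7, 3.3]
gripper_width: 41.8
gripper_force: 8.0
```

```bash
python3 t.py
```

```text
14.775 T [-0.857  0.864 -0.049] F [-4.3 -4.7  3.3] yaw 170.37 q6 -77.62 eff6 -0.091
```

send_rows([
  {"tx": 0, "ty": 0, "tz": 0, "rx": 0, "ry": 0, "rz": -0.033, "gripper": 1},
  {"tx": 0, "ty": 0, "tz": 0, "rx": 0, "ry": 0, "rz": -0.033, "gripper": 1},
  {"tx": 0, "ty": 0, "tz": 0, "rx": 0, "ry": 0, "rz": -0.033, "gripper": 1},
  {"tx": 0, "ty": 0, "tz": 0, "rx": 0, "ry": 0, "rz": 0, "gripper": 1},
])

```text
time_s: 15.28
ee_pos: [558.3, 37.6, 110.4]
ee_rot: [-179.9, -0.2, 173.3]
force: [-5.0, -5.5, 3.4]
gripper_width: 41.6
gripper_force: 8.0
```

```bash
python3 t.py
```

```text
15.275 T [-0.87   0.848 -0.07 ] F [-5.  -5.5  3.4] yaw 173.35 q6 -80.59 eff6 -0.091
```

send_rows([
  {"tx": 0, "ty": 0, "tz": 0, "rx": 0, "ry": 0, "rz": -0.033, "gripper": 1},
  {"tx": 0, "ty": 0, "tz": 0, "rx": 0, "ry": 0, "rz": -0.033, "gripper": 1},
  {"tx": 0, "ty": 0, "tz": 0, "rx": 0, "ry": 0, "rz": -0.033, "gripper": 1},
  {"tx": 0, "ty": 0, "tz": 0, "rx": 0, "ry": 0, "rz": 0, "gripper": 1},
])

```text
time_s: 15.78
ee_pos: [558.3, 37.6, 110.4]
ee_rot: [-179.9, -0.2, 176.3]
force: [-4.6, -4.3, 3.5]
gripper_width: 42.2
gripper_force: 8.0
```

```bash
python3 t.py
```

```text
15.775 T [-0.851  0.845 -0.087] F [-4.6 -4.3  3.5] yaw 176.31 q6 -83.55 eff6 -0.135
```

Joint 6 effort has risen from 0.091 to 0.135, which may be first contact with the stop. Smaller step now.

send_rows([
  {"tx": 0, "ty": 0, "tz": 0, "rx": 0, "ry": 0, "rz": -0.03, "gripper": 1},
  {"tx": 0, "ty": 0, "tz": 0, "rx": 0, "ry": 0, "rz": 0, "gripper": 1},
  {"tx": 0, "ty": 0, "tz": 0, "rx": 0, "ry": 0, "rz": 0, "gripper": 1},
])

```text
time_s: 16.15
ee_pos: [558.3, 37.5, 110.3]
ee_rot: [-179.9, -0.2, 177.2]
force: [-4.5, -5.3, 2.3]
gripper_width: 42.0
gripper_force: 8.0
```

```bash
python3 t.py
```

```text
16.15 T [-0.827  0.862 -0.188] F [-4.5 -5.3  2.3] yaw 177.19 q6 -84.44 eff6 -0.18
```

send_rows([
  {"tx": 0, "ty": 0, "tz": 0, "rx": 0, "ry": 0, "rz": -0.03, "gripper": 1},
  {"tx": 0, "ty": 0, "tz": 0, "rx": 0, "ry": 0, "rz": 0, "gripper": 1},
  {"tx": 0, "ty": 0, "tz": 0, "rx": 0, "ry": 0, "rz": 0, "gripper": 1},
])

```text
time_s: 16.52
ee_pos: [558.3, 37.5, 110.4]
ee_rot: [-179.9, -0.2, 178.1]
force: [-5.3, -5.2, 3.1]
gripper_width: 41.6
gripper_force: 8.0
```

```bash
python3 t.py
```

```text
16.525 T [-0.928  0.82  -0.226] F [-5.3 -5.2  3.1] yaw 178.08 q6 -85.32 eff6 -0.251
```

The torque has climbed steadily to 0.25 N m while the pointer is near 97°, so it is against the stop. Release, rise, and check the pointer.

send_rows([
  {"tx": 0, "ty": 0, "tz": 0, "rx": 0, "ry": 0, "rz": 0, "gripper": -1},
  {"tx": 0, "ty": 0, "tz": 0, "rx": 0, "ry": 0, "rz": 0, "gripper": -1},
  {"tx": 0, "ty": 0, "tz": 0, "rx": 0, "ry": 0, "rz": 0, "gripper": -1},
  {"tx": 0, "ty": 0, "tz": 0, "rx": 0, "ry": 0, "rz": 0, "gripper": -1},
  {"tx": 0, "ty": 0, "tz": 0, "rx": 0, "ry": 0, "rz": 0, "gripper": -1},
  {"tx": 0, "ty": 0, "tz": -0.06, "rx": 0, "ry": 0, "rz": 0.037, "gripper": -1},
  {"tx": 0, "ty": 0, "tz": -0.06, "rx": 0, "ry": 0, "rz": 0, "gripper": -1},
  {"tx": 0, "ty": 0, "tz": 0, "rx": 0, "ry": 0, "rz": 0, "gripper": 1},
  {"tx": 0, "ty": 0, "tz": 0, "rx": 0, "ry": 0, "rz": 0, "gripper": 1},
  {"tx": 0, "ty": 0, "tz": 0, "rx": 0, "ry": 0, "rz": 0, "gripper": 1},
])

```text
time_s: 17.77
ee_pos: [559.0, 38.4, 169.0]
ee_rot: [-180.0, -0.2, 177.0]
force: [-0.3, -0.4, -0.2]
gripper_width: 64.1
gripper_force: 0.0
```

```bash
python3 t.py; python3 -c "
from h import *
a=cam('side');o=np.array([559.9,38.3,107])
for w in (92,95,98,101): print(w,proj(a,[o+r*np.array([np.cos(np.radians(w)),np.sin(np.radians(w)),0]) for r in (25,45)]).round(1).tolist())
print(cv2.cvtColor(a['img'],cv2.COLOR_RGB2GRAY)[208:220,294:312])"
```

```text
17.775 T [ 0.039  0.021 -0.032] F [-0.3 -0.4 -0.2] yaw 177.02 q6 -84.28 eff6 0.0
92 [[300.1, 210.0], [299.6, 217.0]]
95 [[300.8, 210.0], [301.1, 217.0]]
98 [[301.6, 210.0], [302.5, 217.0]]
101 [[302.4, 210.0], [303.9, 216.9]]
[[ 39  38  38  34  32  35  32  34  44  25  34  36  35  37  43  46  48  49]
 [ 37  42  39  39  39  33  43  99 156 105  31  38  37  40  39  39  41  38]
 [ 41  38  42  42  39  35  41 113 187  98  25  37  40  39  40  40  40  40]
 [ 39  37  39  37  37  33  39 109 181  94  29  40  41  40  39  39  40  39]
 [ 37  44  40  39  41  38  40 107 178  93  25  39  41  43  38  37  41  36]
 [ 37  39  38  41  40  36  38 109 188 136  25  38  38  37  42  39  36  40]
 [ 41  38  37  40  38  38  29  91 188 134  23  35  38  38  40  41  41  37]
 [ 41  37  39  39  36  36  25  89 186 132  22  38  41  38  39  41  40  40]
 [ 39  42  41  38  38  36  28  90 187 136  25  36  42  42  39  41  41  42]
 [ 42  38  39  38  39  38  29  92 189 137  23  38  39  40  38  36  41  42]
 [ 41  36  42  40  39  37  29  98 194 139  23  35  39  40  40  40  38  41]
 [ 42  43  43  41  41  40  34  63 123 110  34  43  39  39  41  41  40  39]]
```

The pointer rests at about 96–97°, against the stop. Next, go to just dial-side of the rib with the fingers shut.

send_rows([
  {"tx": 0, "ty": -0.056, "tz": 0, "rx": 0, "ry": 0, "rz": 0, "gripper": 1},
  {"tx": 0, "ty": -0.056, "tz": 0, "rx": 0, "ry": 0, "rz": 0, "gripper": 1},
  {"tx": 0, "ty": -0.056, "tz": 0, "rx": 0, "ry": 0, "rz": 0, "gripper": 1},
  {"tx": 0, "ty": -0.056, "tz": 0, "rx": 0, "ry": 0, "rz": 0, "gripper": 1},
  {"tx": 0, "ty": 0, "tz": 0, "rx": 0, "ry": 0, "rz": 0, "gripper": 1},
  {"tx": 0, "ty": 0, "tz": 0, "rx": 0, "ry": 0, "rz": 0, "gripper": 1},
  {"tx": 0, "ty": 0, "tz": 0, "rx": 0, "ry": 0, "rz": 0, "gripper": 1},
])

```text
time_s: 18.7
ee_pos: [554.0, -72.6, 170.2]
ee_rot: [180.0, -0.0, 177.1]
force: [-0.3, -0.3, -0.6]
gripper_width: 0.4
gripper_force: 0.0
```

send_rows([
  {"tx": 0, "ty": 0, "tz": 0.044, "rx": 0, "ry": 0, "rz": 0, "gripper": 1},
  {"tx": 0, "ty": 0, "tz": 0.044, "rx": 0, "ry": 0, "rz": 0, "gripper": 1},
  {"tx": 0, "ty": 0, "tz": 0.03, "rx": 0, "ry": 0, "rz": 0, "gripper": 1},
  {"tx": 0, "ty": 0, "tz": 0.01, "rx": 0, "ry": 0, "rz": 0, "gripper": 1},
  {"tx": 0, "ty": 0, "tz": 0, "rx": 0, "ry": 0, "rz": 0, "gripper": 1},
  {"tx": 0, "ty": 0, "tz": 0, "rx": 0, "ry": 0, "rz": 0, "gripper": 1},
])

```text
time_s: 19.45
ee_pos: [554.6, -73.5, 107.2]
ee_rot: [-180.0, 0.1, 177.0]
force: [0.8, 0.8, 0.3]
gripper_width: 0.5
gripper_force: 0.0
```

```bash
python3 t.py; python3 -c "
from h import *
a=cam('side');
cv2.imwrite('pics/rib.png',cv2.resize(a['img'][60:270,200:400],None,fx=2.8,fy=2.8)[:,:,::-1])"
```

```text
19.45 T [ 0.05   0.024 -0.024] F [0.8 0.8 0.3] yaw 177.02 q6 -95.75 eff6 0.0
```

View pics/rib.png

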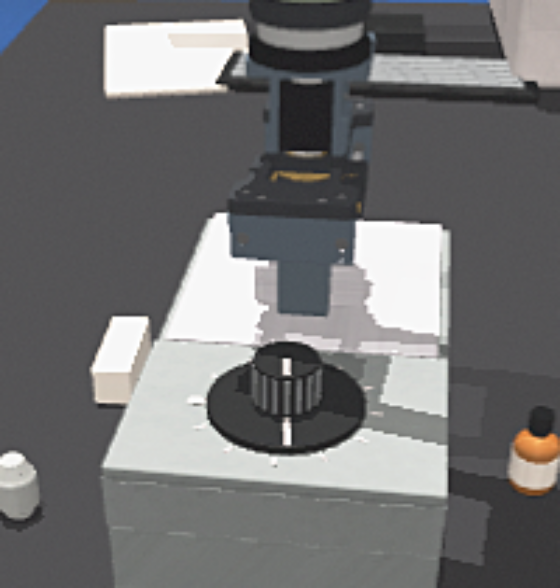

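The shut fingers stand on the dial side of the rib, and the bystanders are untouched. Approach slowly.

send_rows([
  {"tx": 0, "ty": -0.004, "tz": 0, "rx": 0, "ry": 0, "rz": 0, "gripper": 1},
  {"tx": 0, "ty": -0.004, "tz": 0, "rx": 0, "ry": 0, "rz": 0, "gripper": 1},
  {"tx": 0, "ty": -0.004, "tz": 0, "rx": 0, "ry": 0, "rz": 0, "gripper": 1},
  {"tx": 0, "ty": -0.003, "tz": 0, "rx": 0, "ry": 0, "rz": 0, "gripper": 1},
  {"tx": 0, "ty": -0.003, "tz": 0, "rx": 0, "ry": 0, "rz": 0, "gripper": 1},
  {"tx": 0, "ty": -0.003, "tz": 0, "rx": 0, "ry": 0, "rz": 0, "gripper": 1},
  {"tx": 0, "ty": 0, "tz": 0, "rx": 0, "ry": 0, "rz": 0, "gripper": 1},
])

```text
time_s: 20.38
ee_pos: [553.5, -84.0, 106.4]
ee_rot: [180.0, -0.0, 177.0]
force: [0.8, 0.8, -0.1]
gripper_width: 0.8
gripper_force: 0.0
```

send_rows([
  {"tx": 0, "ty": -0.002, "tz": 0, "rx": 0, "ry": 0, "rz": 0, "gripper": 1},
  {"tx": 0, "ty": 0, "tz": 0, "rx": 0, "ry": 0, "rz": 0, "gripper": 1},
])

```text
time_s: 20.62
ee_pos: [553.5, -84.9, 106.4]
ee_rot: [180.0, -0.0, 177.0]
force: [-0.0, 0.1, 0.1]
gripper_width: 0.6
gripper_force: 0.0
```

send_rows([
  {"tx": 0, "ty": -0.002, "tz": 0, "rx": 0, "ry": 0, "rz": 0, "gripper": 1},
  {"tx": 0, "ty": -0.002, "tz": 0, "rx": 0, "ry": 0, "rz": 0, "gripper": 1},
  {"tx": 0, "ty": 0, "tz": 0, "rx": 0, "ry": 0, "rz": 0, "gripper": 1},
])

```text
time_s: 21.0
ee_pos: [553.4, -86.5, 106.4]
ee_rot: [180.0, -0.0, 177.0]
force: [0.3, 2.2, 0.1]
gripper_width: 0.2
gripper_force: 1.3
```

send_rows([
  {"tx": 0, "ty": -0.002, "tz": 0, "rx": 0, "ry": 0, "rz": 0, "gripper": 1},
  {"tx": 0, "ty": 0, "tz": 0, "rx": 0, "ry": 0, "rz": 0, "gripper": 1},
])

```text
time_s: 21.25
ee_pos: [553.3, -87.8, 106.4]
ee_rot: [180.0, 0.0, 177.0]
force: [-0.1, 3.0, 0.9]
gripper_width: 0.5
gripper_force: 1.2
```

Contact came at y≈−86 with about 3 N, which is lid friction. Small steps through the 3 mm play.

send_rows([
  {"tx": 0, "ty": -0.002, "tz": 0, "rx": 0, "ry": 0, "rz": 0, "gripper": 1},
  {"tx": 0, "ty": 0, "tz": 0, "rx": 0, "ry": 0, "rz": 0, "gripper": 1},
])

```text
time_s: 21.5
ee_pos: [553.2, -89.0, 106.4]
ee_rot: [-180.0, -0.0, 177.0]
force: [1.0, 2.4, 0.7]
gripper_width: 0.6
gripper_force: 1.1
```

send_rows([
  {"tx": 0, "ty": -0.002, "tz": 0, "rx": 0, "ry": 0, "rz": 0, "gripper": 1},
  {"tx": 0, "ty": 0, "tz": 0, "rx": 0, "ry": 0, "rz": 0, "gripper": 1},
])

```text
time_s: 21.75
ee_pos: [553.2, -90.1, 106.4]
ee_rot: [-180.0, -0.0, 177.0]
force: [0.5, 2.9, -0.0]
gripper_width: 0.2
gripper_force: 1.0
```

send_rows([
  {"tx": 0, "ty": -0.002, "tz": 0, "rx": 0, "ry": 0, "rz": 0, "gripper": 1},
  {"tx": 0, "ty": 0, "tz": 0, "rx": 0, "ry": 0, "rz": 0, "gripper": 1},
])

```text
time_s: 22.0
ee_pos: [553.1, -91.0, 106.4]
ee_rot: [-180.0, -0.0, 177.0]
force: [0.4, 2.1, 0.1]
gripper_width: 0.6
gripper_force: 1.0
```

send_rows([
  {"tx": 0, "ty": -0.002, "tz": 0, "rx": 0, "ry": 0, "rz": 0, "gripper": 1},
  {"tx": 0, "ty": 0, "tz": 0, "rx": 0, "ry": 0, "rz": 0, "gripper": 1},
])

```text
time_s: 22.25
ee_pos: [553.1, -92.0, 106.4]
ee_rot: [-180.0, -0.0, 177.0]
force: [0.7, 1.5, 0.6]
gripper_width: 0.8
gripper_force: 1.0
```

The lid has passed 5 mm with only friction, so it is unlocked. Slide it.

send_rows([
  {"tx": 0, "ty": -0.006, "tz": 0, "rx": 0, "ry": 0, "rz": 0, "gripper": 1},
  {"tx": 0, "ty": -0.01, "tz": 0, "rx": 0, "ry": 0, "rz": 0, "gripper": 1},
  {"tx": 0, "ty": -0.012, "tz": 0, "rx": 0, "ry": 0, "rz": 0, "gripper": 1},
  {"tx": 0, "ty": -0.012, "tz": 0, "rx": 0, "ry": 0, "rz": 0, "gripper": 1},
  {"tx": 0, "ty": -0.012, "tz": 0, "rx": 0, "ry": 0, "rz": 0, "gripper": 1},
  {"tx": 0, "ty": -0.012, "tz": 0, "rx": 0, "ry": 0, "rz": 0, "gripper": 1},
  {"tx": 0, "ty": -0.012, "tz": 0, "rx": 0, "ry": 0, "rz": 0, "gripper": 1},
  {"tx": 0, "ty": -0.012, "tz": 0, "rx": 0, "ry": 0, "rz": 0, "gripper": 1},
  {"tx": 0, "ty": -0.012, "tz": 0, "rx": 0, "ry": 0, "rz": 0, "gripper": 1},
  {"tx": 0, "ty": -0.012, "tz": 0, "rx": 0, "ry": 0, "rz": 0, "gripper": 1},
  {"tx": 0, "ty": -0.008, "tz": 0, "rx": 0, "ry": 0, "rz": 0, "gripper": 1},
  {"tx": 0, "ty": -0.004, "tz": 0, "rx": 0, "ry": 0, "rz": 0, "gripper": 1},
])

```text
time_s: 23.75
ee_pos: [549.8, -154.1, 106.4]
ee_rot: [180.0, -0.0, 177.0]
force: [0.1, 2.5, -0.3]
gripper_width: 0.3
gripper_force: 1.3
```

send_rows([
  {"tx": 0, "ty": -0.004, "tz": 0, "rx": 0, "ry": 0, "rz": 0, "gripper": 1},
  {"tx": 0, "ty": -0.003, "tz": 0, "rx": 0, "ry": 0, "rz": 0, "gripper": 1},
  {"tx": 0, "ty": 0, "tz": 0, "rx": 0, "ry": 0, "rz": 0, "gripper": 1},
])

```text
time_s: 24.12
ee_pos: [549.6, -157.5, 106.4]
ee_rot: [-180.0, -0.0, 177.0]
force: [-0.1, 2.1, -0.1]
gripper_width: 0.6
gripper_force: 0.8
```

send_rows([
  {"tx": 0, "ty": -0.003, "tz": 0, "rx": 0, "ry": 0, "rz": 0, "gripper": 1},
  {"tx": 0, "ty": -0.003, "tz": 0, "rx": 0, "ry": 0, "rz": 0, "gripper": 1},
  {"tx": 0, "ty": -0.002, "tz": 0, "rx": 0, "ry": 0, "rz": 0, "gripper": 1},
  {"tx": 0, "ty": 0, "tz": 0, "rx": 0, "ry": 0, "rz": 0, "gripper": 1},
])

```text
time_s: 24.62
ee_pos: [549.4, -161.5, 106.4]
ee_rot: [-180.0, -0.0, 177.0]
force: [-0.1, 1.9, -0.1]
gripper_width: 0.3
gripper_force: 1.0
```

send_rows([
  {"tx": 0, "ty": 0.02, "tz": 0, "rx": 0, "ry": 0, "rz": 0, "gripper": 1},
  {"tx": 0, "ty": 0.02, "tz": 0, "rx": 0, "ry": 0, "rz": 0, "gripper": 1},
  {"tx": 0, "ty": 0, "tz": -0.08, "rx": 0, "ry": 0, "rz": 0, "gripper": 1},
  {"tx": 0, "ty": 0, "tz": -0.12, "rx": 0, "ry": 0, "rz": 0, "gripper": 1},
  {"tx": 0, "ty": 0, "tz": -0.12, "rx": 0, "ry": 0, "rz": 0, "gripper": 1},
  {"tx": -0.1, "ty": 0.1, "tz": 0, "rx": 0, "ry": 0, "rz": 0, "gripper": 1},
  {"tx": 0, "ty": 0.12, "tz": 0, "rx": 0, "ry": 0, "rz": 0, "gripper": 1},
  {"tx": 0, "ty": 0.12, "tz": 0, "rx": 0, "ry": 0, "rz": 0, "gripper": 1},
  {"tx": 0, "ty": 0.12, "tz": 0, "rx": 0, "ry": 0, "rz": 0, "gripper": 1},
  {"tx": 0, "ty": 0.12, "tz": 0, "rx": 0, "ry": 0, "rz": 0, "gripper": 1},
  {"tx": 0, "ty": 0, "tz": 0, "rx": 0, "ry": 0, "rz": 0, "gripper": 1},
  {"tx": 0, "ty": 0, "tz": 0, "rx": 0, "ry": 0, "rz": 0, "gripper": 1},
])

```text
time_s: 26.12
ee_pos: [609.2, 140.2, 266.3]
ee_rot: [-179.9, -0.0, 177.1]
force: [0.6, 0.2, 0.2]
gripper_width: 0.5
gripper_force: 0.0
```

```bash
python3 t.py; python3 -c "
from h import *
b=cam('top'); cv2.imwrite('pics/end.png',b['img'][:,:,::-1])"
```

```text
26.125 T [0.028 0.027 0.015] F [0.6 0.2 0.2] yaw 177.08 q6 -75.14 eff6 0.005
```

View pics/end.png

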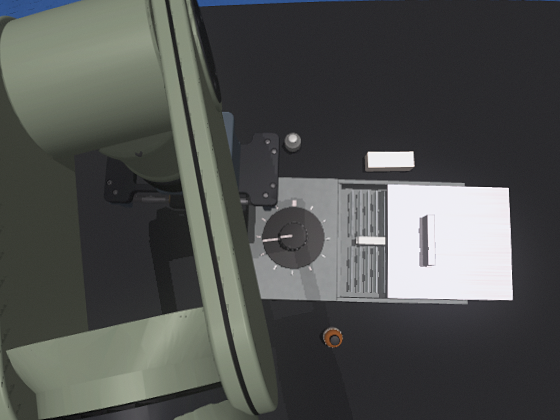

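The lid stands open with the slides showing. The rib is now at about (428,240), the pointer is just past 9, and the bottle (333,338), objective (293,142) and box (390,161) have not moved. I'll check the travel, then hand in.

```bash
python3 -c "
from h import *
b=cam('top'); g=cv2.cvtColor(b['img'],cv2.COLOR_RGB2GRAY)
print(g[240,418:442])
d=np.flatnonzero(g[240,415:435]<150)[-1]+415.6
t=onz(b,[[379.1,240],[d,240]],128); print(d,t, np.linalg.norm(t[1]-t[0]))
if np.linalg.norm(t[1]-t[0])>73: print(env.job_done())"
```

```text
[244 192 142 148 127 101  96  98  95 103 234 243 240 240 240 238 229 240
 240 239 240 240 240 240]
427.6 [[ 549.30718171  -95.8037672   128.        ]
 [ 547.12299013 -171.91316805  128.        ]] 76.1407354208685
the job is handed in; nothing more can be done
None
```

The safe is open and the job is handed in, though no verdict came back: the dial went to 10, then 1, then rested against its stop at about 0.25 N m. The lid slid about 76 mm at friction force only, the arm is clear of the safe, and the bystanders are where they were.

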